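Colour reading on a clamped painted panel

ROBOT

A 6-joint arm with a two-finger parallel gripper is mounted at the origin on the work surface. World frame = base frame: x ahead of the robot, y to its left, z up, the work surface at z = 0. Lengths are in m, angles in degrees, forces in N, time in s.
With the tool pointing down it reaches from about 0.3 to 0.775 m from the base axis. Payload 14.6 kg.
Tool frame: the origin (TCP) lies between the finger pads; the fingertips stand 25 mm ahead of it and the grasp point (between the pads) lies 6 mm ahead of it; z points along the fingers, y is the line along which they close (so a half turn about z gives the same grasp; the last joint's range is limited). The gripper opens to 85 mm and grips with 20 to 120 N. Pads are 22 mm wide; open, the fingers measure 114 mm over their backs; the gripper's body (76 mm by 85 mm) begins 54 mm behind the grasp point. The pads swing forward as they close: fully open they stand 13 mm farther back than shut.
Start: joints at [59.381, 17.183, 87.147, -0, 75.671, -3.816], TCP at [0.248, 0.491, 0.256] pointing down, gripper open.
Joint ranges: [-173.82, 173.82], [-45.26, 126.66], [13.44, 144.39], [-59.66, 239.66], [0, 175.72], [-146.38, 146.38]. Speed limits (degrees/s): [127.2, 127.2, 147.25, 180, 180, 180].

INTERFACE

Orientations are given as [roll, pitch, yaw] about the fixed x, y, z axes, in that order (R = Rz(yaw) Ry(pitch) Rx(roll)).
In Python, from cell import monitor, get_image, camera_params, order gives the robot as it stands.
- The arm moves only by the tool servo_tool, never from a script. Its argument "moves" is one flat list of numbers, 7 for each row, row after row: the opening, from -1 (shut) to 1 (fully open), then the shift along the tool's x, y, z in a scale on which 1.0 is 60 cm, then the turn, a rotation vector about the tool's x, y, z in fractions of the full range, 1 being 90 degrees. In form: [claw, x, y, z, ax, ay, az, claw, x, y, z, ax, ay, az, ...]. A call has 1 to 5 rows; each row is the pose to reach, as a shift and turn from the pose commanded when the call began, along the tool's axes at that moment; what a row does not reach only later rows make up. A row lasts 1/10 s, in which the tool goes at most 50 mm and 8.59 degrees, less where a joint would pass 70% of its speed; a pose out of reach is approached as far as the arm can. No shift or turn number may pass 1 either way. A call with a gripper value outside its range is refused whole. The fingers move at their own pace and stop on an object; "newtons" is the grip in N (left out, the last holds). Time passes only in rows, so rows that repeat a pose let the fingers close. It gives the time, the measured TCP pose, the force, the opening and the grip force at its end, in the units of the state.
- monitor.get_obs(): the state, without advancing time (a new reading comes with each control period).
- get_image(name): name is "scene" or "top" or "wrist"; returns the picture (400x640x3 uint8, red, green, blue); there is no depth.
- camera_params(name): a dict with "fx", "fy", "cx", "cy" (pixels), "rvec" (rotation vector, rad) and "tvec" (3), from world to camera coordinates, as OpenCV has them; the wrist camera has in their place "hand_eye" (4x4, takes a point from camera to tool coordinates, whose origin is the TCP and whose axes are the flange's). Camera axes: x right, y down, z forward; pixel columns grow to the right and rows downward; lengths in m; the calibration is good to about 2 mm. The wrist camera is an equidistant fisheye: a pixel r from the principal point sees the ray r / f radians off the axis. A picture is of the moment at which its call begins: read the wrist's pose just before it. camera_params takes no time and is no camera call.
- order.hand_in(): hands the job in; it is judged then, once.
The state is a dict: "clock": time; "q": joint angles; "qvel": joint speeds; "tau": joint torques, N m; "eef_pos": TCP position; "ee_rot": TCP orientation; "wrist_force": force on the tool from outside, world axes, zero at the start; "moment": the same for the moment, N m; "opening": opening from 0.0 (shut) to 1.0 (fully open); "gripper_force": force on a finger pad.
Only numpy, scipy, OpenCV 4.12 (cv2) and the standard library are available. Lean on these libraries where they do the work, as an engineer would, in place of code of your own. Each camera call takes 0.05 s, during which the arm holds its last target. There are 200 camera calls.

TASK

First push the desk easel's clamp down by its red handle until it holds the painted panel firmly against the ledge. Then take the colour reader out of its holder and press its black nose gently on the yellow spot inside the black ring on the panel, the reader square to the sloping panel and the sprung nose about half pushed in, and finish holding it there without letting go. Leave the clamp shut and do not disturb the dishes, the watercolour tin or the brush.

Things in the scene. Friction and masses are not known exactly. Their poses are not given: they have to be found in the camera images.
- easel: Wooden desk easel fixed to the table, 290 mm long and 300 mm wide. Origin: centre of its underside on the table; x level towards its high far end, y across, z up. Its board slopes 0.26 rad (15 deg), rising towards +x; the board's top face is 75 mm above the table at the middle. A dark ledge standing 14 mm above the board runs across the low (near) end.
- ledge (a point): Middle of the ledge's inner face at the board, where the panel's lower edge is stopped. Axes as easel.
- clamp (a joint): Travel of the clamp down the slope (m): 0 is fully up (open), growing as it slides down towards the panel, limit 0.060; it meets a panel that rests on the ledge at about 0.042. It slides straight along the board's slope, needs about 4 N, and stays where it is left.
- clamp_face (a point): Middle of the aluminium clamp bar's lower face, the one that meets the panel's upper edge. The bar is 120 mm wide across, 24 mm along the slope and 21 mm high above the board, with a lip overhanging by 6 mm (5 mm clear above the face of) the panel's edge. Axes: x up the slope, y across, z square out of the board.
- clamp_grip (a point): Middle of the gripping height of the clamp's red handle: a block 14 mm thick along the slope, 50 mm wide across, standing 36 mm above the bar; its top is 15 mm above this point, the bar's top 21 mm below it. Axes: x up the slope, y across, z square out of the board.
- panel: Loose painted wooden panel lying on the sloping board with its lower edge at the ledge: 160 mm up the slope, 200 mm across, 10 mm thick, about 0.32 kg. Origin: centre of its underside; x up the slope, y across, z square out of the painted face.
- spot (a point): Centre of the marked spot on the painted face: a yellow disc of 28 mm diameter inside a black ring of 38 mm outer diameter. Axes as panel.
- reader: White hand-held colour reader, a plain square bar 32 x 32 x 100 mm with a blue band and small screens, about 0.18 kg, standing upright and loose in its holder. Origin: centre of the bar's lower end (the shoulder); z along the bar towards its top end, x and y square to its flat sides. Below the shoulder sticks the black nose, 14 mm diameter, 16 mm long.
- nose_tip (a point): Centre of the flat end of the reader's nose, 16 mm below the shoulder when free. z as reader.
- nose (a joint): How far the sprung nose is pushed into the reader (m): 0 free, 0.016 fully in. Spring: 0.8 N to start, 2.8 N at half (0.008), 4.8 N when fully in.
- holder: Grey upright socket fixed to the table, 58 mm square and 40 mm high on a 90 mm square foot. Origin: centre of its underside. The reader stands in its 38 mm square pocket (3 mm play each side) with its shoulder 22 mm above the table, so it must be lifted 18 mm for the shoulder, and 34 mm for the nose, to clear; the upper 82 mm of the bar is free to grip.
- dish_white: White bowl-shaped dish, 90 mm diameter, 26 mm high; bystander. Origin: centre of the underside.
- dish_blue: Blue bowl-shaped dish, 84 mm diameter, 26 mm high; bystander. Origin: centre of the underside.
- paint_tin: Flat dark tin with eight dry watercolour cakes, 75 x 100 x 19 mm; bystander. Origin: centre of the underside.
- flat_brush: Flat wooden brush lying on the table, 173 mm long, 10 mm wide, 9 mm high; bystander. Origin: on the handle near its middle, at the underside.
There are look-alikes about, which are no part of the job. Of the things shaped like the reader, the white one is meant. There is more than one size of the holder; the one meant has the size given above.

How it is judged:
By the outcome, as a careful person would: the job done as asked, in the order asked, and still so for the second after the job is handed in, while the arm keeps its last pose, push and grip.
It also fails if it takes over 51 s, if anything falls off the work surface, if the arm or the gripper's body presses on something with over 40 N, if the wrist force passes 120 N, or if a joint passes its speed limit or range.

## Working session

There is one attempt and no reset: what is moved stays moved. The work goes in short steps, Python scripts to look and compute and a tool call to move; the robot and the scene stay as the last step left them, time stands still between calls to the robot, and variables do not carry over. Pictures are saved under pics/ and viewed, at most 10 in all, crops included, and the job is handed in when it is done.

Besides the shell and the picture viewer there is one more tool, called by a JSON object that holds its "op" and its "data". servo_tool: Moves the arm, as the interface text tells. Its arguments: {"type":"object","properties":{"moves":{"type":"array","items":{"type":"number"}},"newtons":{"type":"number"}},"required":["moves"]}

```bash
mkdir -p pics; ls
python3 - <<'E'
from cell import monitor,get_image,camera_params
import cv2
for n in("scene","top"):
    cv2.imwrite(f"pics/{n}0.png",cv2.cvtColor(get_image(n),cv2.COLOR_RGB2BGR)); print(n,camera_params(n))
print(camera_params("wrist")); print(monitor.get_obs())
E
```

```text
pics
scene {'fx': 477.15829720369123, 'fy': 477.15829720369123, 'cx': 325.58456322837935, 'cy': 200.16028291041084, 'rvec': array([ 1.3475161 ,  2.18593104, -0.96029107]), 'tvec': array([ 0.24771881, -0.25756279,  1.58605869])}
top {'fx': 411.58153803058593, 'fy': 411.58153803058593, 'cx': 319.3801290300704, 'cy': 199.10809384956877, 'rvec': array([ 2.18527034, -2.12542346,  0.14888176]), 'tvec': array([-0.00365855,  0.55538661,  1.31485946])}
{'fx': 309.70691628693146, 'fy': 309.70691628693146, 'cx': 319.39014545090976, 'cy': 202.6427085121259, 'hand_eye': array([[-6.79196903e-05, -9.50818857e-01, -3.09747472e-01,
         7.98652509e-02],
       [ 9.99999865e-01, -2.24245511e-04,  4.69082697e-04,
        -2.32803976e-05],
       [-5.15472154e-04, -3.09747398e-01,  9.50818744e-01,
        -1.18155835e-01],
       [ 0.00000000e+00,  0.00000000e+00,  0.00000000e+00,
         1.00000000e+00]])}
{'clock': 0.1, 'q': array([ 5.93823808e+01,  1.72138582e+01,  8.71794003e+01,  8.98938362e-05,
        7.56703786e+01, -3.81688140e+00]), 'qvel': array([ 0.12784549, -0.02714792, -0.10751703,  0.05027937, -0.06446597,
       -0.05538005]), 'tau': array([-9.49946188e-04, -5.44378817e+01, -3.62371802e+01, -1.36219323e-04,
        3.00675085e-03, -2.70610388e-05]), 'eef_pos': array([0.24789769, 0.4907412 , 0.25574489]), 'ee_rot': array([-1.79936510e+02, -4.32306372e-03,  1.53199237e+02]), 'wrist_force': array([0.77589572, 0.09469574, 0.32226412]), 'moment': array([0.01234148, 0.00975896, 0.00064966]), 'gripper_force': 0.0, 'opening': 0.9997248556057353}
```

View pics/scene0.png

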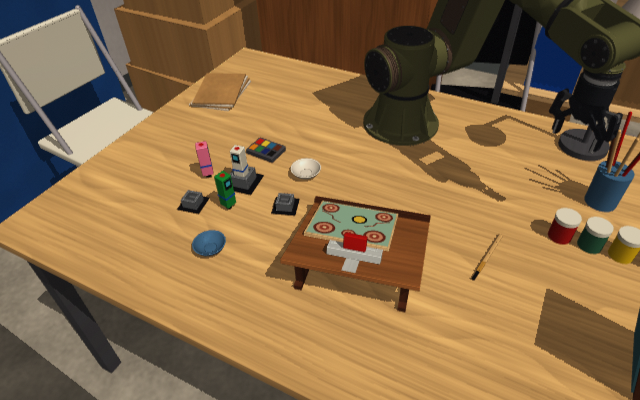

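View pics/top0.png

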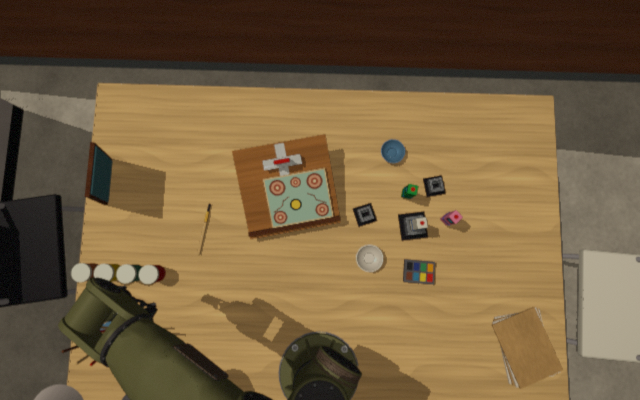

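The scene view shows the easel around (360,250) and the white reader around (240,160). In the top view the easel is at (287,187) and the yellow spot at (296,204). Candidate readers in the top view are white (418,225), green (410,190) and pink (452,217). The white one fits the description. I'll check it in an enlarged crop.

Run:
```python
import cv2,numpy as np
t=cv2.imread("pics/top0.png");s=cv2.imread("pics/scene0.png")
a=cv2.resize(t[125:245,225:345],None,fx=3.3,fy=3.3,interpolation=cv2.INTER_CUBIC)
b=cv2.resize(t[170:250,345:465],None,fx=3.3,fy=3.3,interpolation=cv2.INTER_CUBIC)
c=cv2.resize(s[135:220,170:310],(396,240),interpolation=cv2.INTER_CUBIC)
out=np.zeros((520,800,3),np.uint8);out[:396,:396]=a;out[:264,400:796]=b;out[270:510,400:796]=c
cv2.imwrite("pics/crop1.png",out)
```

```text
(no output)
```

View pics/crop1.png

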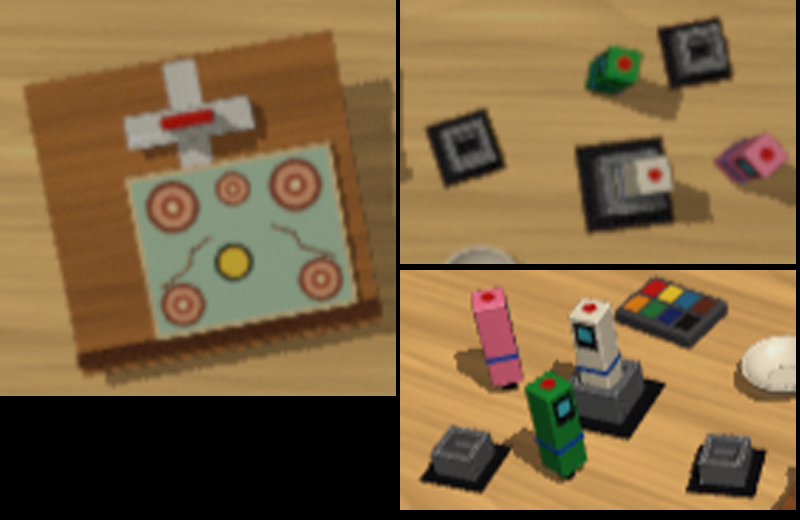

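The crop confirms the white reader (top 421,223) standing in the large holder with the ~58 mm socket and 90 mm foot at (414,226). The other holders, at (365,214) and (434,186), are smaller and empty. The red handle is at (282,161), the spot at (296,204). The panel sits right of centre against the ledge.

```bash
cat > h.py <<'E'
import cv2,numpy as np
from scipy.spatial.transform import Rotation as R
from cell import monitor,get_image,camera_params
P={n:camera_params(n) for n in("scene","top")}
W=camera_params("wrist")
def pose():
    o=monitor.get_obs(); return o["eef_pos"],R.from_euler("xyz",o["ee_rot"],degrees=True).as_matrix()
def ray(n,px,tp=None):
    px=np.array(px,float)
    if n=="wrist":
        d=px-[W["cx"],W["cy"]]; r=np.linalg.norm(d); th=r/W["fx"]
        c=np.r_[d/max(r,1e-9)*np.sin(th),np.cos(th)]; H=np.array(W["hand_eye"]); p,M=tp
        return p+M@H[:3,3],M@H[:3,:3]@c
    q=P[n];M=cv2.Rodrigues(q["rvec"])[0]
    d=M.T@np.array([(px[0]-q["cx"])/q["fx"],(px[1]-q["cy"])/q["fy"],1]);return -M.T@q["tvec"],d/np.linalg.norm(d)
def tri(*rays):
    A=sum(np.eye(3)-np.outer(d,d) for o,d in rays);b=sum((np.eye(3)-np.outer(d,d))@o for o,d in rays)
    x=np.linalg.solve(A,b);return x,max(np.linalg.norm((np.eye(3)-np.outer(d,d))@(x-o)) for o,d in rays)
def plane(r,p0,n=(0,0,1)):
    o,d=r;return o+d*np.dot(np.subtract(p0,o),n)/np.dot(d,n)
def blobs(im,lo,hi,amin=8,box=None):
    m=cv2.inRange(cv2.cvtColor(im,cv2.COLOR_RGB2HSV),lo,hi)
    if box: k=np.zeros_like(m);x0,y0,x1,y1=box;k[y0:y1,x0:x1]=1;m=m*k
    n,l,s,c=cv2.connectedComponentsWithStats(m)
    return sorted([(int(s[i,4]),c[i].round(1),s[i,:4]) for i in range(1,n) if s[i,4]>=amin],key=lambda a:-a[0]),m
E
python3 - <<'E'
from h import *
T=cv2.imread("pics/top0.png")[:,:,::-1].copy();S=cv2.imread("pics/scene0.png")[:,:,::-1].copy()
for nm,lo,hi in(("red",(0,200,100),(4,255,255)),("yel",(22,150,120),(32,255,255)),):
    print(nm,"top",blobs(T,lo,hi,5,(225,125,345,245))[0][:4],"scene",blobs(S,lo,hi,5,(280,190,440,290))[0][:4])
f=lambda u,v:(225+u/3.3,125+v/3.3); g=lambda u,v:(345+(u-400)/3.3,170+v/3.3)
for u,v,z in((25,88,.114),(330,32,.114),(380,315,.05),(80,370,.05)): print("board",plane(ray("top",f(u,v)),(0,0,z)).round(4))
for u,v in((576,148),(662,138),(673,220),(590,231)): print("foot",plane(ray("top",g(u,v)),(0,0,.006)).round(4))
for u,v in((636,160),(670,157),(673,193),(640,196),(655,175)): print("rdrtop",plane(ray("top",g(u,v)),(0,0,.122)).round(4))
b=blobs(T,(0,200,100),(8,255,255),3,(410,215,430,235))[0];print(b)
b=blobs(S,(0,200,100),(8,255,255),3,(225,140,250,160))[0];print(b)
E
```

```text
red top [(40, array([281.3, 160.8]), array([275, 159,  14,   5], dtype=int32))] scene [(355, array([354.7, 241.4]), array([343, 232,  24,  20], dtype=int32))]
yel top [(60, array([295.5, 204. ]), array([292, 200,   8,   9], dtype=int32))] scene [(49, array([359. , 219.2]), array([354, 217,  11,   6], dtype=int32))]
board [0.6874 0.2884 0.114 ]
board [ 7.508e-01 -1.000e-04  1.140e-01]
board [ 0.4859 -0.0572  0.05  ]
board [0.4242 0.2334 0.05  ]
foot [ 0.5137 -0.254   0.006 ]
foot [ 0.5264 -0.3414  0.006 ]
foot [ 0.4436 -0.352   0.006 ]
foot [ 0.4302 -0.2683  0.006 ]
rdrtop [ 0.4925 -0.2868  0.122 ]
rdrtop [ 0.4962 -0.3184  0.122 ]
rdrtop [ 0.4629 -0.321   0.122 ]
rdrtop [ 0.4592 -0.2904  0.122 ]
rdrtop [ 0.4791 -0.3044  0.122 ]
[(4, array([421.5, 222.5]), array([421, 222,   2,   2], dtype=int32))]
[(5, array([236.8, 147.8]), array([235, 147,   4,   2], dtype=int32))]
```

```bash
cat >> h.py <<'E'
ps,sl=np.radians(12.2),np.radians(15)
Rb=R.from_euler("ZY",[ps,-sl]).as_matrix(); U,Y,N=Rb.T   # up slope, across, normal
B0=np.array([.587,.116,.075])
RT=np.column_stack([Y,U,-N])
def go(p,M):
    p0,M0=pose(); rv=R.from_matrix(M0.T@M).as_rotvec(degrees=True)
    print("shift cm",(100*M0.T@(np.asarray(p)-p0)).round(2),"turn",rv.round(2),"|",np.linalg.norm(rv).round(1))
E
python3 - <<'E'
from h import *
print("cam",ray("top",(0,0))[0],ray("scene",(0,0))[0],N,U,Y)
h=plane(ray("top",(281.5,160.7)),B0+.057*N,N); g=h-.015*N
print("handle top",h,"grip",g, "rel easel",Rb.T@(g-B0))
s1=plane(ray("top",(295.5,204)),B0+.010*N,N); print("spot",s1,Rb.T@(s1-B0)); print(tri(ray("top",(295.5,204)),ray("scene",(359,219.2))))
print(tri(ray("top",(281.5,160.7)),ray("scene",(354.5,238))))
go(g+.13*N,RT)
E
```

```text
cam [0.3768715  0.01686608 1.37659234] [1.28900738 0.40438757 0.90455295] [-0.25297385 -0.05469488  0.96592583] [0.94411126 0.20412408 0.25881905] [-0.2113248   0.97741589  0.        ]
handle top [0.65422094 0.13037665 0.15242983] grip [0.65801554 0.13119707 0.13794094] rel easel [ 0.08643898 -0.00015349  0.042     ]
spot [0.53297437 0.08777546 0.06960537] [-0.05816374 -0.01617016  0.01      ]
(array([0.53278414, 0.08815654, 0.069814  ]), np.float64(0.0004257993817652964))
(array([0.65595336, 0.13122782, 0.14455497]), np.float64(0.00013156411926710122))
shift cm [-50.2  -15.72  -0.76] turn [-14.06  -6.65  50.7 ] | 53.0
```

Units first: shifts go in shares of 60 cm and turns go in shares of 90 degrees. So -50.2 cm is -0.8367, -40 cm is -0.6667, 40 degrees is 0.4444.

{"op": "servo_tool", "data": {"moves": [1,-0.1667,-0.05,0,-0.0222,-0.0111,0.0889,1,-0.3333,-0.1,0,-0.0444,-0.0222,0.1778,1,-0.5,-0.15,0,-0.0667,-0.0333,0.2667,1,-0.6667,-0.2,0,-0.0889,-0.0444,0.3556,1,-0.8367,-0.2617,-0.0133,-0.1222,-0.0556,0.4444]}}

```text
clock: 0.6
eef_pos: [0.4299, 0.3165, 0.2573]
ee_rot: [168.1, 0.9, 112.6]
wrist_force: [1.3, 1.8, -0.3]
opening: 0.999
gripper_force: 0.0
```

Run:
```python
from h import *
h=plane(ray("top",(281.5,160.7)),B0+.057*N,N); g=h-.015*N
go(g+.13*N,RT)
```

```text
shift cm [-25.28  10.44   1.96] turn [-3.04 -1.57 10.36] | 10.9
```

Converted, -25.3 cm is -0.4217, 10.4 cm is 0.1733, 10.4 degrees is 0.1156.

{"op": "servo_tool", "data": {"moves": [1,-0.4217,0.1733,0.0333,-0.0333,-0.0178,0.1156,1,-0.4217,0.1733,0.0333,-0.0333,-0.0178,0.1156,1,-0.4217,0.1733,0.0333,-0.0333,-0.0178,0.1156,1,-0.4217,0.1733,0.0333,-0.0333,-0.0178,0.1156,1,-0.4217,0.1733,0.0333,-0.0333,-0.0178,0.1156]}}

```text
clock: 1.1
eef_pos: [0.6086, 0.1417, 0.2625]
ee_rot: [165.1, 0.0, 102.5]
wrist_force: [-0.1, 1.9, 0.5]
opening: 1.004
gripper_force: 0.0
```

{"op": "servo_tool", "data": {"moves": [1,0,0,0,0,0,0,1,0,0,0,0,0,0]}}

```text
clock: 1.3
eef_pos: [0.6077, 0.1427, 0.2618]
ee_rot: [165.2, 0.0, 102.4]
wrist_force: [-0.7, 0.6, 0.4]
opening: 0.999
gripper_force: 0.0
```

Run:
```python
from h import *
h=plane(ray("top",(281.5,160.7)),B0+.057*N,N); g=h-.015*N
go(g+.13*N,RT)
print(monitor.get_obs()["wrist_force"])
```

```text
shift cm [-2.19  1.31  0.17] turn [-0.19 -0.01  0.18] | 0.3
[-0.70144856  0.5971664   0.42956027]
```

Converted, -2.2 cm is -0.0367, 1.3 cm is 0.0217, -0.2 degrees is -0.0022.

{"op": "servo_tool", "data": {"moves": [0.8,-0.0367,0.0217,0.0033,-0.0022,0,0.0022,0.8,-0.0367,0.0217,0.0033,-0.0022,0,0.0022,0.8,-0.0367,0.0217,0.0033,-0.0022,0,0.0022]}}

```text
clock: 1.6
eef_pos: [0.6244, 0.1257, 0.264]
ee_rot: [164.9, -0.0, 102.3]
wrist_force: [0.5, 0.5, -0.4]
opening: 0.902
gripper_force: 0.0
```

Run:
```python
from h import *
np.savez("w1.npz",p=pose()[0],M=pose()[1]); im=get_image("wrist")
cv2.imwrite("pics/w1.png",im[:,:,::-1]); print(pose())
print(blobs(im,(0,190,90),(5,255,255),30)[0][:4]); print(blobs(im,(22,150,100),(32,255,255),30)[0][:4])
```

```text
(array([0.62429647, 0.12590323, 0.26398639]), array([[-2.13764935e-01,  9.43288749e-01,  2.53989940e-01],
       [ 9.76885103e-01,  2.06354279e-01,  5.57979226e-02],
       [ 2.21641770e-04,  2.60046628e-01, -9.65596035e-01]]))
[(895, array([317.8, 201.3]), array([311, 170,  15,  63], dtype=int32))]
[(116, array([178.3, 207.6]), array([166, 195,  25,  26], dtype=int32))]
```

View pics/w1.png

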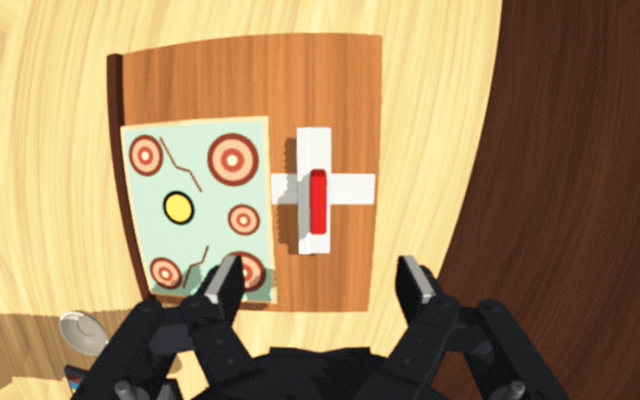

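The wrist view shows the handle at (318,201), the bar upslope of the panel with a gap of about 30 px, and the spot at (178,207). Now I'll refine the handle position and descend.

Run:
```python
from h import *
d=np.load("w1.npz");tp=(d["p"],d["M"])
h=plane(ray("wrist",(318.3,201.3),tp),B0+.057*N,N); g=h-.015*N
print(g,Rb.T@(g-B0)); e=[plane(ray("wrist",x,tp),B0+.057*N,N) for x in((318,170),(318,233))]; print(Rb.T@(e[1]-e[0]))
s=plane(ray("wrist",(178.3,207.6),tp),B0+.01*N,N); print("spot",Rb.T@(s-B0))
for x in((122,127),(150,300),(268,117),(276,302)): print("panel",Rb.T@(plane(ray("wrist",x,tp),B0+.01*N,N)-B0))
for x in((123,56),(381,36),(370,311),(155,310)): print("board",Rb.T@(plane(ray("wrist",x,tp),B0,N)-B0))
go(g+.066*N,RT)   # tips 4mm.. see
go(g+.006*N,RT)
```

```text
[0.65560189 0.13740801 0.1376605 ] [0.08535544 0.00642725 0.042     ]
[ 3.13695780e-05 -5.26810149e-02  1.96850457e-18]
spot [-0.05893801 -0.0154743   0.01      ]
panel [-0.11826521  0.07218349  0.01      ]
panel [-0.12500658 -0.13804667  0.01      ]
panel [0.03976541 0.07135717 0.01      ]
panel [ 0.03821661 -0.12641912  0.01      ]
board [-1.20868784e-01  1.49003694e-01  6.24500451e-17]
board [1.43348348e-01 1.49785150e-01 6.24500451e-17]
board [ 1.46415728e-01 -1.47605345e-01  6.93889390e-18]
board [-1.29370778e-01 -1.61758146e-01  4.85722573e-17]
shift cm [ 0.46 -0.09  6.46] turn [ 0.07 -0.05  0.13] | 0.2
shift cm [ 0.45 -0.09 12.46] turn [ 0.07 -0.05  0.13] | 0.2
```

Converted, 12 cm is 0.2, 10 cm is 0.1667.

{"op": "servo_tool", "data": {"moves": [0.4,0.005,-0.0017,0.0417,0,0,0,0.4,0.005,-0.0017,0.0833,0,0,0,0.4,0.005,-0.0017,0.125,0,0,0,0.4,0.005,-0.0017,0.1667,0,0,0,0.4,0.005,-0.0017,0.2,0,0,0]}}

```text
clock: 2.15
eef_pos: [0.6532, 0.1355, 0.1466]
ee_rot: [165.0, -0.0, 102.4]
wrist_force: [-0.4, 0.2, -0.2]
opening: 0.7
gripper_force: 0.0
```

{"op": "servo_tool", "data": {"moves": [0.4,0,0,0,0,0,0,0,0,0,0,0,0,0,-0.6,0,0,0,0,0,0,-0.9,0,0,0,0,0,0,-0.9,0,0,0,0,0,0], "newtons": 30}}

```text
clock: 2.65
eef_pos: [0.6541, 0.1344, 0.1494]
ee_rot: [164.8, -0.0, 102.3]
wrist_force: [-5.3, 0.1, 7.5]
opening: 0.157
gripper_force: 33.2
```

Run:
```python
from h import *
o=monitor.get_obs();print(o["wrist_force"],o["gripper_force"],o["opening"],Rb.T@(pose()[0]-B0))
```

```text
[-5.3421324   0.08358244  7.48083356] 33.23907136917114 0.15683060049305791 [0.08634153 0.0038308  0.05388671]
```

Converted, -3.5 cm is -0.0583, -2.8 cm is -0.0467.

{"op": "servo_tool", "data": {"moves": [-0.9,0,-0.0083,-0.0033,0,0,0,-0.9,0,-0.02,-0.0033,0,0,0,-0.9,0,-0.0333,-0.0033,0,0,0,-0.9,0,-0.0467,-0.0033,0,0,0,-0.9,0,-0.0583,-0.0033,0,0,0]}}

```text
clock: 3.15
eef_pos: [0.621, 0.1272, 0.141]
ee_rot: [164.7, -0.0, 102.3]
wrist_force: [54.9, 16.3, -20.8]
opening: 0.158
gripper_force: 29.3
```

Converted, -0.5 cm is -0.0083, -0.4 cm is -0.0067.

{"op": "servo_tool", "data": {"moves": [-0.9,0,-0.0033,0,0,0,0,-0.9,0,-0.0067,0,0,0,0,-0.9,0,-0.0083,0,0,0,0]}}

```text
clock: 3.45
eef_pos: [0.6207, 0.1271, 0.1414]
ee_rot: [164.0, 0.0, 102.3]
wrist_force: [67.0, 19.2, -31.1]
opening: 0.153
gripper_force: 34.4
```

Run:
```python
from h import *
o=monitor.get_obs();print(Rb.T@o["wrist_force"],o["gripper_force"],o["opening"],Rb.T@(pose()[0]-B0))
```

```text
[ 59.10589148   4.57366491 -47.98752711] 34.38325636088848 0.1527654399422197 [0.05123758 0.00376237 0.05499958]
```

Converted, 0.6 cm is 0.01, 0.5 cm is 0.0083.

{"op": "servo_tool", "data": {"moves": [-0.9,0,0.005,0.0017,0,0,0,-0.9,0,0.0083,0.0033,0,0,0,-0.9,0,0.01,0.0033,0,0,0]}}

```text
clock: 3.75
eef_pos: [0.6224, 0.1276, 0.1414]
ee_rot: [164.7, -0.0, 102.3]
wrist_force: [-9.2, 0.1, 16.8]
opening: 0.16
gripper_force: 38.1
```

Run:
```python
from h import *
o=monitor.get_obs();print(Rb.T@o["wrist_force"],o["gripper_force"],o["opening"],Rb.T@(pose()[0]-B0))
im=get_image("top");im2=get_image("scene");im3=get_image("wrist")
out=np.zeros((560,800,3),np.uint8)
out[:280,:400]=cv2.resize(im[130:240,225:382],(400,280),interpolation=2);out[:280,400:]=cv2.resize(im2[195:295,285:428],(400,280),interpolation=2)
out[280:,:448]=cv2.resize(im3,(448,280));cv2.imwrite("pics/c2.png",out[:,:,::-1])
```

```text
[-4.30236495  1.99628267 18.56182891] 38.132593631744385 0.16048178629444515 [0.05300084 0.00382957 0.05455128]
```

View pics/c2.png

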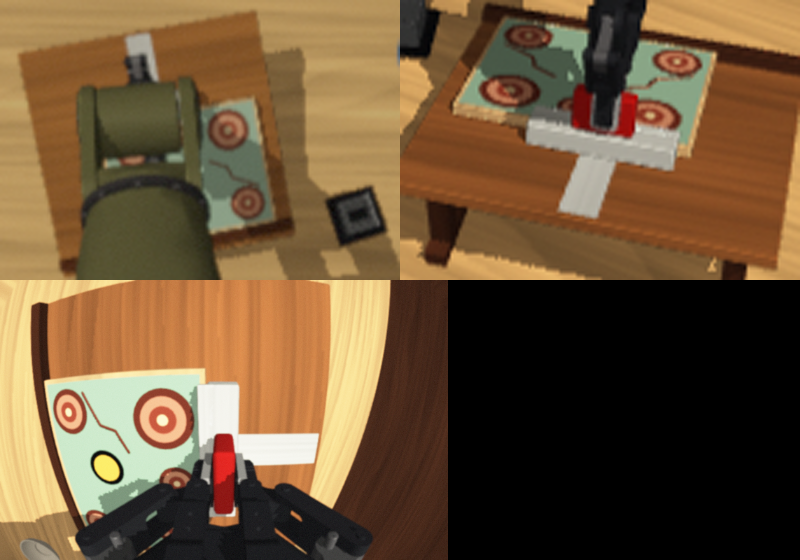

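The clamp bar now meets the panel's upper edge in all the views. The first push was too hard and I may have backed off slightly too far, so I'll re-seat it gently.

Converted, -0.25 cm is -0.0042, -0.2 cm is -0.0033.

{"op": "servo_tool", "data": {"moves": [-0.9,0,-0.0017,-0.0017,0,0,0,-0.9,0,-0.0033,-0.0017,0,0,0,-0.9,0,-0.0042,-0.0017,0,0,0,-0.9,0,-0.0042,-0.0017,0,0,0]}}

```text
clock: 4.3
eef_pos: [0.6213, 0.1273, 0.1413]
ee_rot: [164.5, -0.0, 102.3]
wrist_force: [20.3, 5.9, -1.4]
opening: 0.158
gripper_force: 34.5
```

Run:
```python
from h import *
o=monitor.get_obs();print(Rb.T@o["wrist_force"],o["gripper_force"],o["opening"],Rb.T@(pose()[0]-B0))
```

```text
[20.04813652  1.45947506 -6.77203046] 34.50089693069458 0.15828297726967508 [0.05185097 0.00376687 0.05472949]
```

Converted, -2 cm is -0.0333, -0.2 cm is -0.0033.

{"op": "servo_tool", "data": {"moves": [-0.3,0,-0.0033,0,0,0,0,0,0,-0.0017,0,0,0,0,0.3,0,0,0,0,0,0,0.3,0,0,0,0,0,0,0.3,0,0,-0.0333,0,0,0]}}

```text
clock: 4.8
eef_pos: [0.6134, 0.1254, 0.1565]
ee_rot: [165.1, -0.0, 102.3]
wrist_force: [0.7, 0.2, 0.8]
opening: 0.651
gripper_force: 0.0
```

Converted, -12 cm is -0.2, -8 cm is -0.1333.

{"op": "servo_tool", "data": {"moves": [0.3,0,0,-0.0667,0,0,0,0.3,0,0,-0.1333,0,0,0,0.3,0,0,-0.2,0,0,0,0.3,0,0,-0.2,0,0,0,0.3,0,0,-0.2,0,0,0]}}

```text
clock: 5.3
eef_pos: [0.5837, 0.1189, 0.2752]
ee_rot: [164.8, 0.0, 102.3]
wrist_force: [0.1, -0.3, 0.1]
opening: 0.649
gripper_force: 0.0
```

Run:
```python
from h import *
p,M=pose();np.savez("w2.npz",p=p,M=M); im=get_image("wrist")
cv2.imwrite("pics/w2.png",im[:,:,::-1]); tp=(p,M)
r=blobs(im,(0,190,90),(5,255,255),30)[0][:2];y=blobs(im,(22,150,100),(32,255,255),30)[0][:2];print(r,y,Rb.T@(p-B0))
print("handle",Rb.T@(plane(ray("wrist",r[0][1],tp),B0+.057*N,N)-B0))
print("spot",Rb.T@(plane(ray("wrist",y[0][1],tp),B0+.01*N,N)-B0))
# reader goal: above reader
c=np.array([.4777,-.3042,.122]);a=np.radians(8)
for yaw in(8,98,-82,-172): 
    q=R.from_euler("xyz",[180,0,yaw],degrees=True).as_matrix(); print(yaw);go(c+[0,0,.16],q)
```

```text
[(737, array([322. , 196.5]), array([316, 168,  13,  58], dtype=int32))] [(111, array([217.3, 203.1]), array([205, 191,  26,  26], dtype=int32))] [0.04924427 0.00354273 0.19406351]
handle [0.05181439 0.00577425 0.057     ]
spot [-0.05886693 -0.01556943  0.01      ]
8
shift cm [-39.09 -18.46  -5.81] turn [ 11.48 -12.38  93.69] | 95.2
98
shift cm [-39.09 -18.46  -5.81] turn [15.04 -0.57  4.26] | 15.6
-82
shift cm [-39.09 -18.46  -5.81] turn [   0.87   23.01 -174.24] | 175.8
-172
shift cm [-39.09 -18.46  -5.81] turn [ 12.13  11.25 -85.18] | 86.8
```

View pics/w2.png

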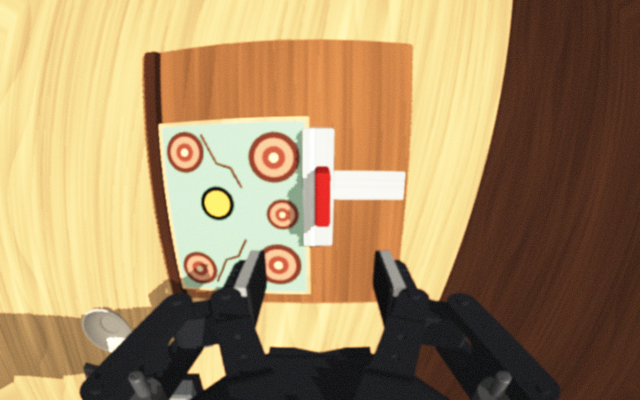

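The clamp is shut against the panel's upper edge (handle at 322,196), the panel lies square to the ledge, and the spot at (217,203) hasn't moved. Next, over to the reader.

Converted, -39 cm is -0.65, -18.5 cm is -0.3083, 15 degrees is 0.1667.

{"op": "servo_tool", "data": {"moves": [0.5,-0.65,-0.3083,-0.0967,0.0889,0,0.0222,0.5,-0.65,-0.3083,-0.0967,0.1667,-0.0067,0.0478,0.5,-0.65,-0.3083,-0.0967,0.1667,-0.0067,0.0478,0.5,-0.65,-0.3083,-0.0967,0.1667,-0.0067,0.0478,0.5,-0.65,-0.3083,-0.0967,0.1667,-0.0067,0.0478]}}

```text
clock: 5.85
eef_pos: [0.5218, -0.1252, 0.2773]
ee_rot: [-179.9, -0.0, 98.0]
wrist_force: [0.3, -0.8, 0.0]
opening: 0.746
gripper_force: 0.0
```

{"op": "servo_tool", "data": {"moves": [0.5,0,0,0,0,0,0,0.5,0,0,0,0,0,0]}}

```text
clock: 6.05
eef_pos: [0.5223, -0.1243, 0.2777]
ee_rot: [-180.0, -0.0, 97.8]
wrist_force: [0.4, 1.2, 0.4]
opening: 0.747
gripper_force: 0.0
```

Run:
```python
from h import *
c=np.array([.4777,-.3042,.122])
go(c+[0,0,.16],R.from_euler("xyz",[180,0,98],degrees=True).as_matrix())
```

```text
shift cm [-17.22  -6.87  -0.44] turn [-0.03 -0.04 -0.17] | 0.2
```

Converted, -17.2 cm is -0.2867, -6.9 cm is -0.115.

{"op": "servo_tool", "data": {"moves": [0.5,-0.2867,-0.115,-0.0067,0,0,0,0.5,-0.2867,-0.115,-0.0067,0,0,0,0.5,-0.2867,-0.115,-0.0067,0,0,0,0.5,-0.2867,-0.115,-0.0067,0,0,0,0.5,-0.2867,-0.115,-0.0067,0,0,0]}}

```text
clock: 6.55
eef_pos: [0.4776, -0.3056, 0.2817]
ee_rot: [180.0, -0.0, 97.8]
wrist_force: [0.1, 0.8, -0.6]
opening: 0.749
gripper_force: 0.0
```

Run:
```python
from h import *
p,M=pose();np.savez("w3.npz",p=p,M=M); im=get_image("wrist"); print(p)
cv2.imwrite("pics/w3.png",im[:,:,::-1]); print(blobs(im,(0,190,90),(5,255,255),10)[0][:4])
```

```text
[ 0.47757568 -0.30558148  0.28170541]
[(190, array([191.6, 188.1]), array([184, 181,  17,  15], dtype=int32)), (106, array([431. , 176.2]), array([426, 171,  11,  12], dtype=int32)), (106, array([321.6, 188.8]), array([316, 184,  12,  11], dtype=int32)), (67, array([328.2, 284.8]), array([323, 281,  11,   9], dtype=int32))]
```

View pics/w3.png

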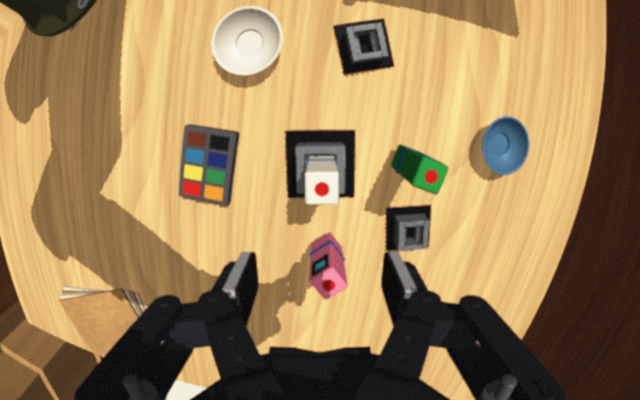

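The white reader's top, with its red dot, is at (322,189), nearly aligned with the tool. The pink reader (328,270) and the green one (420,170) are clear of the fingers' path.

Run:
```python
from h import *
d=np.load("w3.npz");tp=(d["p"],d["M"]);im=cv2.imread("pics/w3.png")[:,:,::-1].copy()
b,m=blobs(im,(0,0,190),(179,50,255),10,(295,165,350,215)); print(b[:3])
k=cv2.morphologyEx(m,cv2.MORPH_CLOSE,np.ones((15,15)));k=cv2.morphologyEx(k,cv2.MORPH_OPEN,np.ones((5,5)))
c=max(cv2.findContours(k,0,1)[0],key=cv2.contourArea);r=cv2.minAreaRect(c);print(r)
box=np.array([plane(ray("wrist",x,tp),(0,0,.122)) for x in cv2.boxPoints(r)]);print(box.round(4),box.mean(0))
e=np.diff(box,axis=0);print(np.linalg.norm(e,axis=1),np.degrees(np.arctan2(e[:,1],e[:,0])))
dot=plane(ray("wrist",(321.6,188.8),tp),(0,0,.122));print("dot",dot)
print(tri(ray("wrist",(321.6,188.8),tp),ray("top",(421.5,222.5))),tri(ray("wrist",(321.6,188.8),tp),ray("scene",(236.8,147.8))))
go([dot[0],dot[1],.097],R.from_euler("xyz",[180,0,98],degrees=True).as_matrix())
```

```text
[(908, array([321.9, 185.9]), array([305, 169,  34,  35], dtype=int32))]
((321.5, 184.0), (38.0, 33.0), 90.0)
[[ 0.4608 -0.2821  0.122 ]
 [ 0.4907 -0.278   0.122 ]
 [ 0.4962 -0.3141  0.122 ]
 [ 0.4653 -0.3183  0.122 ]] [ 0.47827172 -0.29815495  0.122     ]
[0.03012114 0.03648968 0.03117269] [   7.8433786   -81.24595112 -172.19679606]
dot [ 0.47895413 -0.30244349  0.122     ]
(array([ 0.47712933, -0.29135456,  0.16335612]), np.float64(0.00016513755305456738)) (array([ 0.4787558 , -0.3018999 ,  0.12297613]), np.float64(0.00030760320677119754))
shift cm [ 0.1   0.09 18.48] turn [ 0.02 -0.06 -0.11] | 0.1
```

Converted, 18.9 cm is 0.315, 15.5 cm is 0.2583.

{"op": "servo_tool", "data": {"moves": [0.5,0.0033,0.0017,0.0667,0,0,0,0.5,0.0033,0.0017,0.1333,0,0,0,0.5,0.0033,0.0017,0.2,0,0,0,0.5,0.0033,0.0017,0.2583,0,0,0,0.5,0.0033,0.0017,0.315,0,0,0]}}

```text
clock: 7.1
eef_pos: [0.4798, -0.2989, 0.092]
ee_rot: [180.0, -0.0, 98.1]
wrist_force: [1.2, 0.1, -0.3]
opening: 0.747
gripper_force: 0.0
```

{"op": "servo_tool", "data": {"moves": [0.3,0,0,0,0,0,0,0,0,0,0,0,0,0,-0.3,0,0,0,0,0,0,-0.5,0,0,0,0,0,0,-0.5,0,0,0,0,0,0], "newtons": 40}}

```text
clock: 7.6
eef_pos: [0.48, -0.3014, 0.0959]
ee_rot: [179.8, 0.1, 98.0]
wrist_force: [0.8, 3.9, 8.1]
opening: 0.367
gripper_force: 43.1
```

{"op": "servo_tool", "data": {"moves": [-0.5,0,0,0,0,0,0,-0.5,0,0,0,0,0,0]}}

```text
clock: 7.8
eef_pos: [0.48, -0.3014, 0.0959]
ee_rot: [179.8, 0.1, 98.0]
wrist_force: [1.1, 3.8, 7.7]
opening: 0.37
gripper_force: 43.1
```

Converted, -12 cm is -0.2, -9 cm is -0.15.

{"op": "servo_tool", "data": {"moves": [-0.5,0,0,-0.025,0,0,0,-0.5,0,0,-0.0583,0,0,0,-0.5,0,0,-0.1,0,0,0,-0.5,0,0,-0.15,0,0,0,-0.5,0,0,-0.2,0,0,0]}}

```text
clock: 8.3
eef_pos: [0.4787, -0.3012, 0.2165]
ee_rot: [179.9, 0.1, 97.9]
wrist_force: [0.1, -0.3, -0.6]
opening: 0.371
gripper_force: 41.8
```

Converted, -3 cm is -0.05.

{"op": "servo_tool", "data": {"moves": [-0.5,0,0,-0.05,0,0,0,-0.5,0,0,-0.05,0,0,0]}}

```text
clock: 8.5
eef_pos: [0.4797, -0.302, 0.2497]
ee_rot: [179.6, 0.3, 97.9]
wrist_force: [-0.1, 0.4, -1.7]
opening: 0.372
gripper_force: 42.1
```

Run:
```python
from h import *
o=monitor.get_obs();print(o["wrist_force"],o["opening"]);p,M=pose();print(p)
im=get_image("wrist");s=get_image("scene");t=get_image("top")
out=np.zeros((580,640,3),np.uint8);out[:400]=im
i=P["scene"];px=cv2.projectPoints(np.array([p-[0,0,.05]]),i["rvec"],i["tvec"],np.array([[i["fx"],0,i["cx"]],[0,i["fy"],i["cy"]],[0,0,1]]),None)[0].ravel();print(px)
u,v=int(px[0]),int(px[1]);u=max(u,45);v=max(v,45);out[400:,:180]=cv2.resize(s[v-45:v+45,u-45:u+45],(180,180),interpolation=2)
cv2.imwrite("pics/w4.png",out[:,:,::-1])
cv2.imwrite("pics/s4.png",s[:,:,::-1])
# target: nose tip at spot
spot=B0+Rb@[-.0588,-.0155,.010]
L=(p[2]-0)  # placeholder
go(spot+N*(.016+.0739+.08),RT)
```

```text
[-0.07638328  0.44526964 -1.71298309] 0.3717190620907404
[ 0.47965039 -0.30196882  0.24970192]
[232.1200904  124.36114918]
shift cm [37.5   6.31  1.04] turn [-14.92   0.57  -4.22] | 15.5
```

View pics/w4.png

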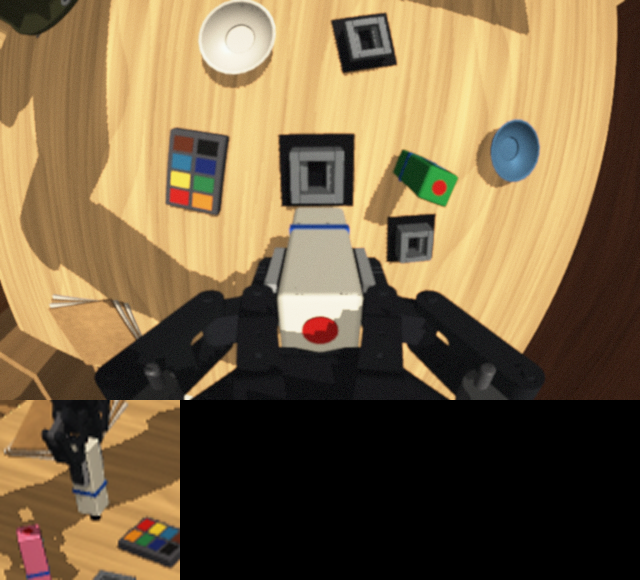

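The holder is empty and the reader hangs between the pads. Its top-face near edge runs (278,293)–(362,293) and its shoulder edge (296,207)–(345,207). I'll measure its pose in the tool frame.

Run:
```python
from h import *
I=(np.zeros(3),np.eye(3))
im=cv2.imread("pics/w4.png")[:400,:,::-1].copy()
h=cv2.cvtColor(im,cv2.COLOR_RGB2HSV)
for r in(206,207,208,209,211,214,220,240,260,285,296,300): 
    row=h[r,260:380]; w=np.where((row[:,1]<70)&(row[:,2]>105))[0]+260; print(r,w.min() if len(w) else 0,w.max() if len(w) else 0,end="; ")
print(h[200:214,320].tolist())
b,m=blobs(im,(110,120,60),(125,255,255),20,(270,200,370,250));print(b)
for nm,ys,z in(("top",[(278,293),(320,293),(362,293)],-.026),("shoulder",[(296.5,207),(320,207),(345,207)],.074)):
    for x in ys: print(nm,(1000*plane(ray("wrist",x,I),(0,0,z))).round(1))
```

```text
206 0 0; 207 302 302; 208 298 338; 209 296 341; 211 296 342; 214 295 343; 220 294 344; 240 289 349; 260 272 367; 285 268 368; 296 278 362; 300 277 362; [[75, 4, 126], [30, 8, 127], [60, 6, 121], [170, 10, 75], [30, 12, 41], [17, 125, 53], [17, 99, 106], [18, 81, 151], [21, 50, 179], [22, 42, 186], [24, 43, 188], [23, 40, 187], [23, 41, 186], [23, 40, 187]]
[(189, array([319. , 226.3]), array([290, 225,  59,   6], dtype=int32))]
top [ 15.5 -15.3 -26. ]
top [ 15.7  -0.2 -26. ]
top [ 15.5  14.9 -26. ]
shoulder [ 14.1 -15.4  74. ]
shoulder [14.1  0.  74. ]
shoulder [14.1 16.5 74. ]
```

Converted, 20 cm is 0.3333, 16 cm is 0.2667, -14.9 degrees is -0.1656.

{"op": "servo_tool", "data": {"moves": [-0.5,0.0667,0.01,0,-0.0222,0,-0.0056,-0.5,0.1333,0.02,0,-0.0556,0,-0.0111,-0.5,0.2,0.0333,0,-0.0889,0.0022,-0.0222,-0.5,0.2667,0.05,0,-0.1222,0.0044,-0.0333,-0.5,0.3333,0.0583,0,-0.1656,0.0067,-0.0467]}}

```text
clock: 9.15
eef_pos: [0.4856, -0.0966, 0.2431]
ee_rot: [165.0, -0.1, 102.2]
wrist_force: [1.8, 1.0, -1.6]
opening: 0.371
gripper_force: 41.9
```

```bash
cat >> h.py <<'E'
spot=B0+Rb@[-.0588,-.0155,.010]
def st():
    o=monitor.get_obs();p,M=pose();print("F",(Rb.T@o["wrist_force"]).round(2),o["opening"].round(3),"rel spot mm",(1000*Rb.T@(p-spot)).round(2),"ang err",R.from_matrix(M.T@RT).as_rotvec(degrees=True).round(2))
E
python3 - <<'E'
from h import *
st();go(spot+N*.15+.001*Y,RT)
E
```

```text
Traceback (most recent call last):
  File "h.py", line 35, in st
    o=monitor.get_obs();p,M=pose();print("F",(Rb.T@o["wrist_force"]).round(2),o["opening"].round(3),"rel spot mm",(1000*Rb.T@(p-spot)).round(2),"ang err",R.from_matrix(M.T@RT).as_rotvec(degrees=True).round(2))
                                                                              ^^^^^^^^^^^^^^^^^^
AttributeError: 'float' object has no attribute 'round'
```

```bash
sed -i 's/o\["opening"\].round(3)/round(o["opening"],3)/' h.py
python3 - <<'E'
from h import *
st();go(spot+N*.15+.001*Y,RT)
E
```

```text
F [ 1.51  0.58 -2.07] 0.371 rel spot mm [ -36.86 -170.87  189.67] ang err [ 0.04 -0.09  0.  ]
shift cm [17.18  3.68  4.  ] turn [ 0.04 -0.09  0.  ] | 0.1
```

Converted, 17.2 cm is 0.2867, 15.5 cm is 0.2583.

{"op": "servo_tool", "data": {"moves": [-0.5,0.0667,0.0133,0,0,0,0,-0.5,0.1333,0.0283,0.0083,0,0,0,-0.5,0.2,0.0433,0.025,0,0,0,-0.5,0.2583,0.0567,0.05,0,0,0,-0.5,0.2867,0.0617,0.0667,0,0,0]}}

```text
clock: 9.65
eef_pos: [0.4938, 0.082, 0.2135]
ee_rot: [165.1, -0.0, 102.3]
wrist_force: [-0.1, -0.6, -0.4]
opening: 0.371
gripper_force: 41.9
```

{"op": "servo_tool", "data": {"moves": [-0.5,0,0,0,0,0,0,-0.5,0,0,0,0,0,0]}}

```text
clock: 9.85
eef_pos: [0.4942, 0.0795, 0.2143]
ee_rot: [165.1, -0.0, 102.2]
wrist_force: [-0.0, -0.3, -2.0]
opening: 0.371
gripper_force: 41.9
```

Run:
```python
from h import *
st();go(spot+N*.095+.001*Y,RT)
```

```text
F [-0.59 -0.27 -1.9 ] 0.371 rel spot mm [ -0.19  -0.58 150.05] ang err [-0.1  -0.03  0.03]
shift cm [0.16 0.03 5.5 ] turn [-0.1  -0.03  0.03] | 0.1
```

{"op": "servo_tool", "data": {"moves": [-0.5,0.0008,0,0.025,0,0,0,-0.5,0.0017,0,0.05,0,0,0,-0.5,0.0017,0,0.07,0,0,0,-0.5,0.0025,0,0.0833,0,0,0,-0.5,0.0025,0,0.0833,0,0,0]}}

```text
clock: 10.35
eef_pos: [0.5068, 0.0833, 0.1658]
ee_rot: [165.1, -0.0, 102.2]
wrist_force: [-0.2, -0.3, -1.3]
opening: 0.364
gripper_force: 42.0
```

Run:
```python
from h import *
st();im=get_image("wrist");s=get_image("scene")
out=np.zeros((600,800,3),np.uint8);out[:300,:500]=cv2.resize(im[100:340,120:520],(500,300),interpolation=2);out[300:,:450]=cv2.resize(s[175:275,290:440],(450,300),interpolation=2)
cv2.imwrite("pics/c5.png",out[:,:,::-1])
```

```text
F [-0.63 -0.27 -1.22] 0.364 rel spot mm [-0.1   0.51 99.82] ang err [-0.09 -0.01 -0.05]
```

View pics/c5.png

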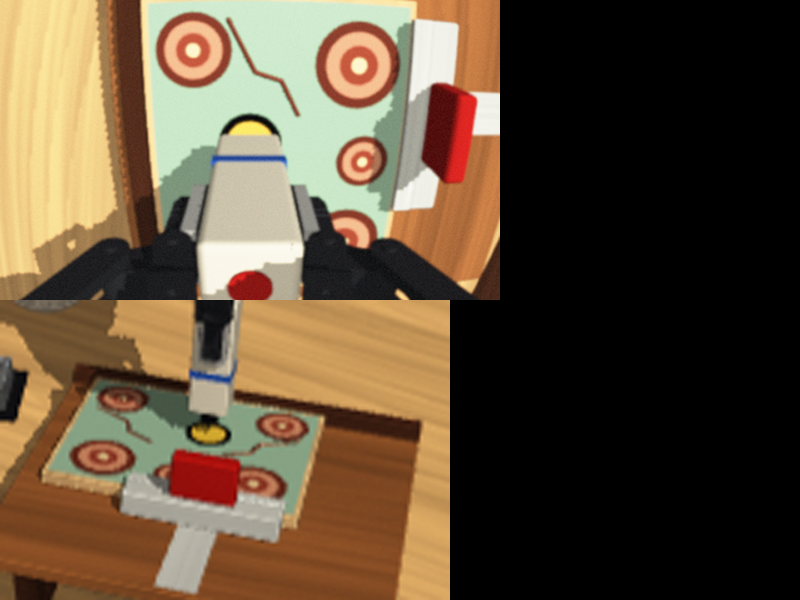

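Seen from the wrist, the ring is centred under the reader (250 vs 249 in the crop). The scene crop shows the nose just above the spot. Pressing slowly.

{"op": "servo_tool", "data": {"moves": [-0.5,0,0,0.0067,0,0,0,-0.5,0,0,0.0133,0,0,0,-0.5,0,0,0.0167,0,0,0,-0.5,0,0,0.0183,0,0,0,-0.5,0,0,0.0183,0,0,0]}}

```text
clock: 10.95
eef_pos: [0.5097, 0.0844, 0.156]
ee_rot: [165.0, -0.0, 102.2]
wrist_force: [0.3, 0.0, -1.3]
opening: 0.369
gripper_force: 42.1
```

Run:
```python
from h import *
for i in range(3): st();get_image("wrist")
```

```text
F [-0.01 -0.06 -1.32] 0.369 rel spot mm [ 0.34  0.94 89.54] ang err [-0.01 -0.02 -0.01]
F [-0.82  0.87 -0.45] 0.373 rel spot mm [ 0.36  0.93 89.62] ang err [-0.01 -0.02 -0.01]
F [-0.45 -0.51 -0.25] 0.367 rel spot mm [ 0.37  0.9  89.67] ang err [-0.   -0.01 -0.01]
```

Converted, 0.5 cm is 0.0083, 0.4 cm is 0.0067.

{"op": "servo_tool", "data": {"moves": [-0.5,0,0,0.0033,0,0,0,-0.5,0,0,0.0067,0,0,0,-0.5,0,0,0.0083,0,0,0,-0.5,0,0,0.0083,0,0,0]}}

```text
clock: 11.5
eef_pos: [0.5111, 0.0846, 0.1512]
ee_rot: [165.0, -0.0, 102.2]
wrist_force: [-0.5, -0.6, 0.8]
opening: 0.369
gripper_force: 42.4
```

```bash
cat >> h.py <<'E'
def avg(n=10):
    f=[]
    for i in range(n): f.append(Rb.T@monitor.get_obs()["wrist_force"]);get_image("wrist")
    f=np.array(f);print("avg",f.mean(0).round(2),"sd",f.std(0).round(2));st()
E
python3 -c "
from h import *
avg()"
```

```text
avg [0.3  0.28 0.77] sd [0.56 0.4  0.62]
F [0.92 0.88 0.85] 0.368 rel spot mm [ 0.46  0.91 84.67] ang err [ 0.01 -0.01 -0.02]
```

Converted, 0.17 cm is 0.0028, 0.1 cm is 0.0017.

{"op": "servo_tool", "data": {"moves": [-0.5,0,0,0.0017,0,0,0,-0.5,0,0,0.0028,0,0,0,-0.5,0,0,0.0028,0,0,0]}}

```text
clock: 12.3
eef_pos: [0.5115, 0.0847, 0.1495]
ee_rot: [165.0, -0.0, 102.2]
wrist_force: [0.3, -1.0, 1.1]
opening: 0.372
gripper_force: 42.4
```

Run:
```python
from h import *
avg(25)
im=get_image("wrist");s=get_image("scene")
out=np.zeros((600,800,3),np.uint8);out[:300,:500]=cv2.resize(im[100:340,120:520],(500,300),interpolation=2);out[300:,:450]=cv2.resize(s[175:275,290:440],(450,300),interpolation=2)
cv2.imwrite("pics/c6.png",out[:,:,::-1])
```

```text
avg [0.57 0.15 1.29] sd [0.54 0.59 0.57]
F [ 1.08 -0.25  1.27] 0.373 rel spot mm [ 0.38  0.9  82.9 ] ang err [-0.   -0.01 -0.02]
```

View pics/c6.png

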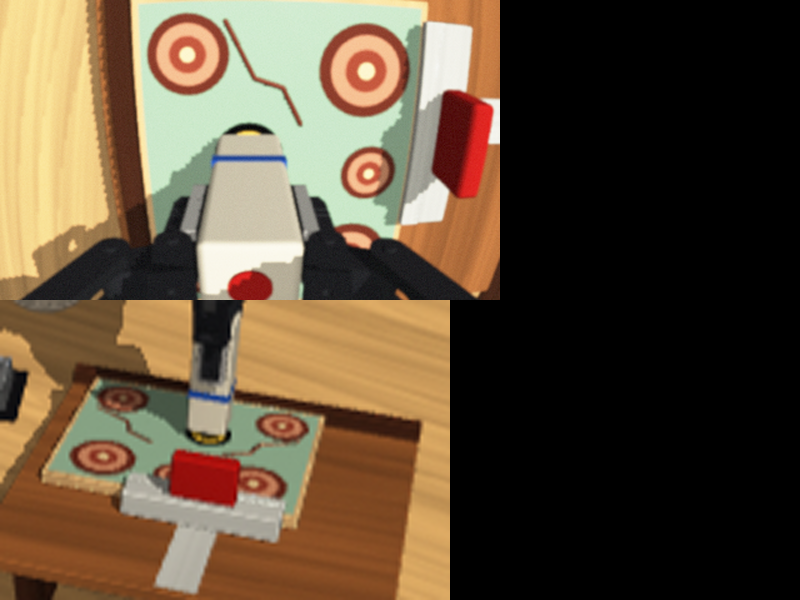

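The reader stands square on the spot, and the clamp is still shut on the panel. The nose force is about 3.0 N (2.8 N is half), and the geometry gives 7–8 mm of travel, so I'm handing in.

```bash
python3 -c "
from cell import order
print(order.hand_in())"
```

```text
the job is handed in; nothing more can be done
None
```

I've handed the job in: the clamp is shut on the panel, and the arm is holding the reader square on the yellow spot with its nose about half pushed in. On the first clamp push the wrist force briefly reached about 75 N (limit 120 N), so I eased off and re-seated it at about 20 N.

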